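# Mount the lamp wand and roll its brightness wheel to the forked rider

## Task

Get the studio lamp ready: pick up the white lamp wand from the table and snap it fully down into both spring clips of the lamp console, then let go of it. Then, gently and with one fingertip, roll the edge of the brightness wheel that sticks out of the panel slot until the pointer stands in line with the middle of the forked rider (not the round one). Move the pointer only by the wheel, and do not disturb the pot, the can and the jar.

Things in the scene. Friction and masses are not known exactly. Their poses are not given: they have to be found in the camera images.
- console: lamp console, fixed: grey box 250 (x) by 300 (y) by 90 mm high with a dark metal top panel at z = 90; origin at the centre of its underside; x points away from the robot, y to its left, turned by the yaw. On the panel: wheel slot at x = -70, pointer's scale slot at x = -8, riders at x = 26, two spring clips at x = 75
- wheel_top (a point): top of the brightness wheel's rim at rest, 14 mm above the panel, midway along its slot (74 mm long in y, 18 mm wide in x); console axes
- wheel: metal knurled wheel, 90 mm diameter, 14 mm thick, mostly below panel; origin on its axle, which lies along the console's x. The axle is sprung: yields down above about 3 N, 3 N/mm, at most 8 mm. Rim drag 5 N, stays where left; a light press slips. Rolling its top to console +y moves the pointer to +y, 0.55 mm per mm of rim. Strokes of up to 35 mm: lift, repeat. Press 8 to 16 N; over 25 N harms it
- pointer: white pointer bar, 26 mm long in x, 4 mm wide in y, its top 18 mm above the panel, sliding along y in the scale slot; origin on the panel at the slot. Geared to the wheel and dips with its sprung axle; must not be pushed itself
- fork_rider: steel rider fixed on the panel beside the scale, 34 mm in y, 18 mm in x: two prongs 18 mm high with a 16 mm gap between; origin at its centre on the panel, the gap's middle; console axes. The pointer passes 4 mm clear of it
- round_rider: steel round stud, 22 mm diameter, 18 mm high, fixed on the panel beside the scale: another setting, not the one wanted; origin at its centre on the panel
- wand_center (a point): centre of the lamp wand, a loose 160 g white tube of 26 mm diameter and 202 mm overall, its long axis along this point's x, with square aluminium end blocks 40 by 40 by 20 mm; it lies on the table on its end blocks, axis 20 mm up. Either way round and any face up will do
- seat (a point): where the wand's centre is when seated: axis along console y, 45 mm above the panel, midway between the clips. Each clip, 16 mm wide, 55 mm either side, has a saddle and two sprung jaws with lips 11 mm and flared tips up to 25 mm above the seated axis; the wand goes in from above and snaps down with up to 14 N in all, then stays. 90 mm between the clips for fingers, 45 mm under the axis
- brush_pot: white pot of brushes, 80 mm diameter, 200 mm high, a bystander; origin under its centre
- solvent_can: bare metal can, 64 mm diameter, 150 mm high, a bystander; origin under its centre
- jar: amber glass jar with brass lid, 68 mm diameter, 80 mm high, a bystander; origin under its centre
There are look-alikes about, which are no part of the job. What is meant by the part that bears wand_center is not blue, orange or purple, and is the larger of those in its own colour.

How it is judged (in metres and radians):
On the way, in this order (a step that is already met when the one before it is completed fails the run):
1. the wand is snapped down in both clips and let go (z of wand_center in the frame of seat between -0.004 and 0.003 m and x of wand_center in the frame of seat between -0.004 and 0.004 m and y of wand_center in the frame of seat between -0.022 and 0.022 m and angle between the x axis of wand_center and the y axis of seat, either way round below 0.06 rad and contact force between the fingers and anything else below 0.3 N), for 0.2 s.
2. the wheel is rolled until the pointer is in line with the middle of the forked rider, within 3.5 mm (y of pointer in the frame of fork_rider between -0.0035 and 0.0035 m), for 0.2 s.
At the end, for the whole second after the job is handed in: the wand lies seated in both clips (axis within 3 mm of the seat's height, 4 mm across it, 22 mm along it, 0.06 rad) and the pointer is within 3.5 mm of the middle of the forked rider along the scale (all of step 2 and z of wand_center in the frame of seat between -0.004 and 0.003 m and x of wand_center in the frame of seat between -0.004 and 0.004 m and y of wand_center in the frame of seat between -0.022 and 0.022 m and angle between the x axis of wand_center and the y axis of seat, either way round below 0.06 rad); the robot touches nothing.
It fails at once if the wheel is pressed with more than 25 N (contact force between anything else and wheel above 25 N).
It fails at once if the pointer itself is pushed (contact force between anything else and pointer above 0.5 N).
It fails at once if the pot, can or jar is moved more than 30 mm (distance of any of brush_pot, solvent_can, jar from where it was at the start of the episode above 0.03 m).
It also fails if it takes over 58 s, if anything falls off the work surface, if the arm or the gripper's body presses on something with over 40 N, if the wrist force passes 120 N, or if a joint passes its speed limit or range.

## Robot

A 6-joint arm with a two-finger parallel gripper is mounted at the origin on the work surface. World frame = base frame: x ahead of the robot, y to its left, z up, the work surface at z = 0. Lengths are in mm, angles in rad, forces in N, time in s.
With the tool pointing down it reaches from about 275 to 750 mm from the base axis. Payload 10.2 kg.
Tool frame: the origin (TCP) lies at the very end of the fingers, on their centre line; the grasp point (between the pads) lies 19 mm behind it; z points along the fingers, y is the direction in which the jaws open and shut (so a half turn about z gives the same grasp; the last joint's range is limited). The gripper opens to 85 mm and grips with 20 to 120 N. Pads are 22 mm wide; open, the fingers measure 114 mm over their backs; the gripper's body (76 mm by 85 mm) begins 54 mm behind the grasp point. The pads swing forward as they close: fully open they stand 13 mm farther back than shut.
Start: joints at [1.099, 0.313, 1.498, -0, 1.331, -0.223], TCP at [129.289, 508.837, 231.294] pointing down, gripper open.
Joint ranges: [-2.94, 2.94], [-0.97, 2.17], [0.19, 2.56], [-1.23, 4.37], [0.02, 3.11], [-2.88, 2.88]. Speed limits (rad/s): [2.39, 2.39, 3.01, 3.14, 3.14, 3.14].

## Interface

Orientations are given as a unit quaternion [w, x, y, z].
In Python, from rig import readout, cams, finish_job gives the robot as it stands. The module is installed in compiled form; this text tells all that it offers.
- The arm moves only by the tool carry_out, never from a script. Its argument "steps" is one flat list of numbers, 7 for each row, row after row: the shift along the tool's x, y, z in cm, then the turn, a rotation vector about the tool's x, y, z in units of 5 degrees (1.0 is 5 degrees), then the opening, from -1 (shut) to 1 (fully open), so that 0 is half open. In form: [x, y, z, ax, ay, az, hand, x, y, z, ax, ay, az, hand, ...]. A call has 1 to 20 rows; each row shifts and turns the commanded pose from where the row before left it, along the tool's axes as they then stand; what a row does not reach is not made up. A row lasts 1/12 s, in which the tool goes at most 41.7 mm and 7.16 degrees, less where a joint would pass 70% of its speed; a pose out of reach is approached as far as the arm can. A call with a gripper value outside its range is refused whole. The fingers move at their own pace and stop on an object; "grip_force" is the grip in N (left out, the last holds). Time passes only in rows, so rows that do not move let the fingers close. It gives the time, the measured TCP pose, the force and the opening at its end, in the units of the state.
- readout.sense(): the state, without advancing time (a new reading comes with each control period).
- cams.capture(name): name is "scene" or "top"; returns the picture (420x560x3 uint8, red, green, blue); there is no depth.
- cams.calibration(name): a dict with "fx", "fy", "cx", "cy" (pixels), "k1" (the pictures are not rectified: a ray, as slopes to the right and down, at radius r is drawn at 1 + k1 r^2 times it, then the intrinsics apply), "R" (3x3) and "t" (3): a world point X has camera coordinates R X + t. Camera axes: x right, y down, z forward; pixel columns grow to the right and rows downward; lengths in mm; the calibration is good to about 2 mm. A picture is of the moment at which its call begins. calibration takes no time and is no camera call.
- finish_job(): hands the job in, once; it reports no verdict.
The state is a dict: "time_s": time; "joints": joint angles; "dq": joint speeds; "tau": joint torques, N m; "eef_pos": TCP position; "ee_rot": TCP orientation; "force": force on the tool from outside, world axes, zero at the start; "wrist_torque": the same for the moment, N m; "grip_width": opening from 0.0 (shut) to 1.0 (fully open).
Only numpy, scipy, OpenCV 4.12 (cv2) and the standard library are available. Lean on these libraries where they do the work, as an engineer would, in place of code of your own. Each camera call takes 0.05 s, during which the arm holds its last target.

## Working session

There is one attempt and no reset: what is moved stays moved. The work goes in short steps, Python scripts to look and compute and a tool call to move; the robot and the scene stay as the last step left them, time stands still between calls to the robot, and variables do not carry over. Pictures are saved under pics/ and viewed, and the job is handed in when it is done.

Besides the shell and the picture viewer there is one more tool, called after "Call:" as name(argument=value, ...) on one line, values as JSON. carry_out: Moves the arm, as the interface text tells. Its arguments: {"type":"object","properties":{"steps":{"type":"array","items":{"type":"number"}},"grip_force":{"type":"number"}},"required":["steps"]}

```bash
mkdir -p pics; python3 - <<'E'
from rig import readout,cams
import cv2
print(readout.sense())
for n in ("scene","top"):
    c=cams.calibration(n); print(n,c)
    im=cams.capture(n); cv2.imwrite(f"pics/{n}0.png",im[:,:,::-1])
E
```

```text
{'time_s': 0.0, 'joints': array([ 1.09859709e+00,  3.13464046e-01,  1.49845469e+00, -7.65644679e-06,
        1.33100986e+00, -2.23367466e-01]), 'dq': array([-0.00013014, -0.00079372, -0.00171882, -0.00014043,  0.00162035,
        0.00012336]), 'tau': array([ 1.44487763e-04, -4.12275732e+01, -2.59731621e+01, -2.07196676e-04,
        4.30741857e-03,  4.46552448e-06]), 'eef_pos': array([129.16573784, 508.58811334, 230.72126699]), 'ee_rot': array([-2.24159176e-04,  1.24094224e-01,  9.92270214e-01, -6.29247961e-04]), 'force': array([ 0.52633434, -0.03799026, -0.4769693 ]), 'wrist_torque': array([0.01876851, 0.0264714 , 0.01736296]), 'grip_width': 1.001389345390437}
scene {'fx': 502.4482498769437, 'fy': 502.4482498769437, 'cx': 276.6180087986267, 'cy': 209.19028825588953, 'k1': -0.15909288182600034, 'R': array([[ 0.00426441,  0.99987884,  0.01497065],
       [ 0.75344226,  0.00663073, -0.65748065],
       [-0.65750025,  0.01408329, -0.75332269]]), 't': array([ 185.82997851, -315.31383547, 1756.04142622])}
top {'fx': 437.99200536943977, 'fy': 437.99200536943977, 'cx': 273.1220137424801, 'cy': 216.5066166458606, 'k1': 0.020462338290790194, 'R': array([[-0.00626155, -0.99935365, -0.03539881],
       [-0.99673623,  0.00908648, -0.0802143 ],
       [ 0.0804841 ,  0.03478101, -0.99614888]]), 't': array([-183.39925404,  544.94672906, 1107.92321982])}
```

View pics/scene0.png

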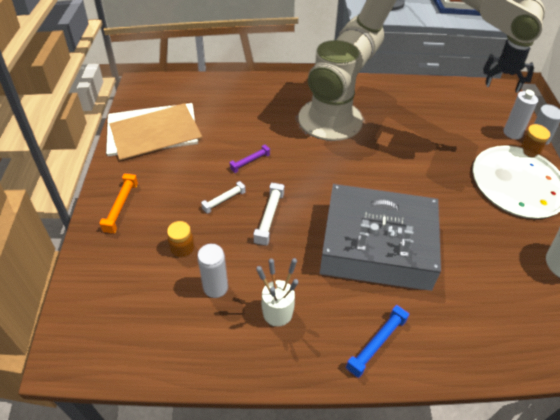

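View pics/top0.png

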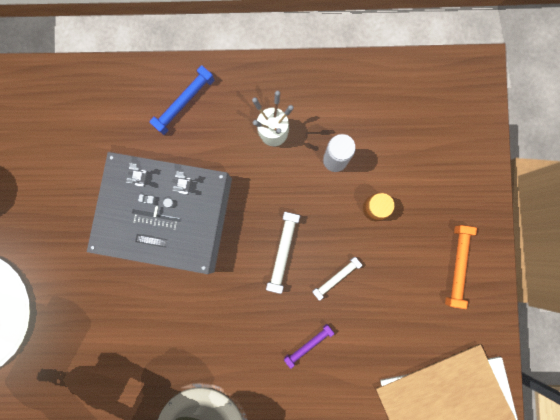

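The top view shows the large white wand from about (291,217) to (275,288), the small white look-alike at (337,279), and the console around (160,213). The arm isn't blocking either. Next I'll enlarge these areas.

```bash
python3 - <<'E'
import cv2
def crop(n,x0,y0,w,h,s,o):
    im=cv2.imread(f"pics/{n}.png")[y0:y0+h,x0:x0+w]
    im=cv2.resize(im,None,fx=s,fy=s,interpolation=cv2.INTER_CUBIC); cv2.imwrite(f"pics/{o}.png",im)
crop("top0",80,140,160,140,5,"t_con")
crop("scene0",315,180,130,110,6,"s_con")
crop("top0",255,200,60,100,6,"t_wand")
crop("scene0",240,170,60,85,6,"s_wand")
E
```

```text
(no output)
```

View pics/t_con.png

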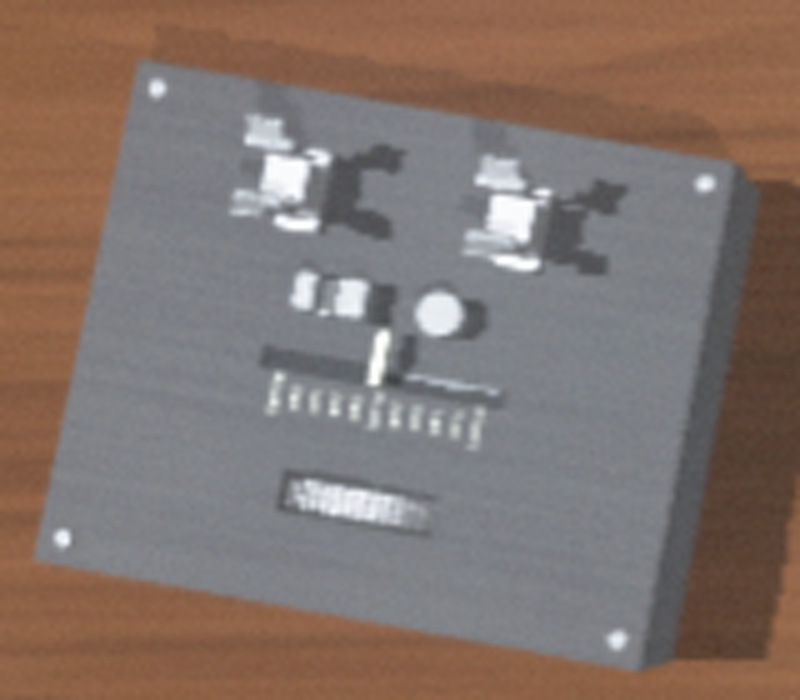

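View pics/s_con.png

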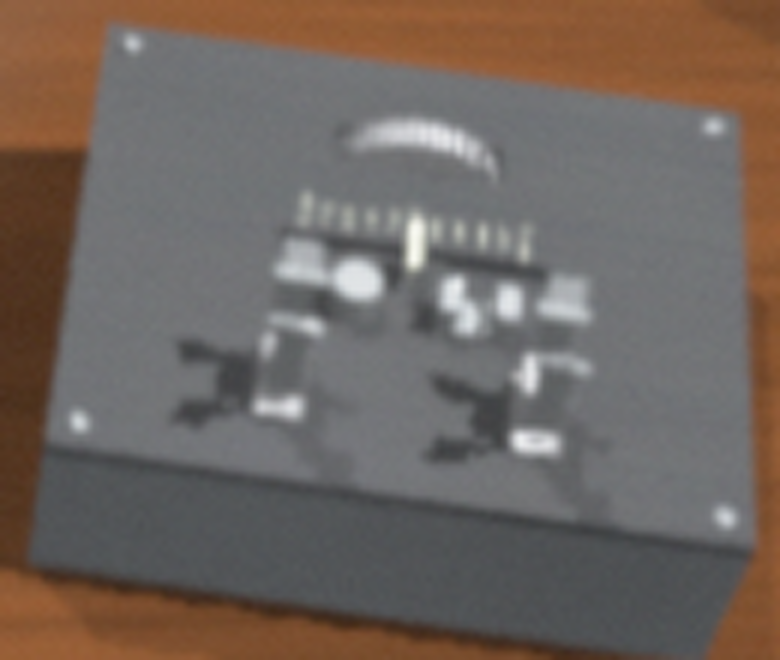

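View pics/t_wand.png

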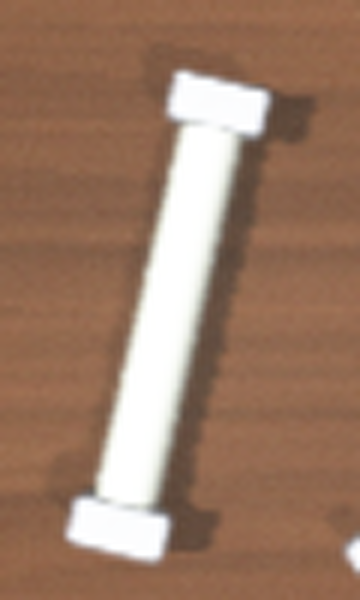

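View pics/s_wand.png

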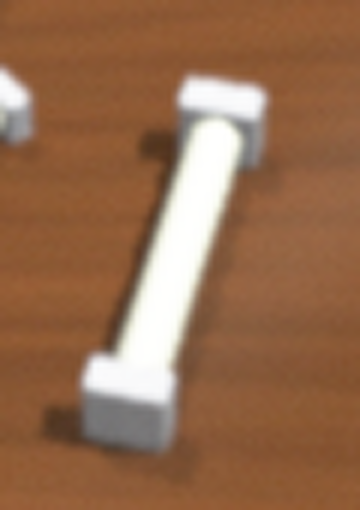

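Screws, edges and wand block corners are readable in both views. I'll triangulate them and check the results against the known sizes.

```bash
cat > h.py <<'E'
import numpy as np, cv2
from rig import readout,cams
from scipy.optimize import least_squares
C={n:cams.calibration(n) for n in("scene","top")}
def proj(n,X):
    c=C[n]; p=np.asarray(X,float)@np.array(c["R"]).T+c["t"]; s=p[...,:2]/p[...,2:]
    r2=(s**2).sum(-1,keepdims=True); s=s*(1+c["k1"]*r2)
    return s*[c["fx"],c["fy"]]+[c["cx"],c["cy"]]
def ray(n,uv):
    c=C[n]; K=np.array([[c["fx"],0,c["cx"]],[0,c["fy"],c["cy"]],[0,0,1]])
    s=cv2.undistortPoints(np.array([[uv]],float),K,np.array([c["k1"],0,0,0]))[0,0]
    R=np.array(c["R"]); o=-R.T@c["t"]; d=R.T@[s[0],s[1],1]; return o,d
def atz(n,uv,z):
    o,d=ray(n,uv); return o+d*(z-o[2])/d[2]
def tri(uvt,uvs):
    f=lambda X:np.r_[proj("top",X)-uvt,proj("scene",X)-uvs]
    r=least_squares(f,[400,0,50]); return r.x,np.abs(r.fun).max()
def un(p,x0,y0,s): return np.array([x0+(p[0]+.5)/s-.5,y0+(p[1]+.5)/s-.5])
E
python3 - <<'E'
from h import *
np.set_printoptions(precision=1,suppress=True)
tc=lambda p:un(p,80,140,5); sc=lambda p:un(p,315,180,6)
tw=lambda p:un(p,255,200,6); sw=lambda p:un(p,240,170,6)
P={"s++":(tc((157,88)),sc((725,517))),"s+-":(tc((705,183)),sc((79,421))),"s--":(tc((617,640)),sc((132,42))),"s-+":(tc((62,538)),sc((713,126))),
"c++":(tc((140,62)),sc((750,550))),"c+-":(tc((737,163)),sc((45,445))),"c--":(tc((640,668)),sc((108,25))),"c-+":(tc((36,560)),sc((738,112))),
"w1a":(tw((175,72)),sw((173,408))),"w1b":(tw((270,92)),sw((83,395))),"w1c":(tw((264,137)),sw((92,355))),"w1d":(tw((168,118)),sw((177,373))),
"w2a":(tw((75,497)),sw((262,118))),"w2b":(tw((171,513)),sw((178,108))),"w2c":(tw((164,560)),sw((185,75))),"w2d":(tw((66,542)),sw((267,85))),
"pointerTop":(tc((380,357)),sc((416,243))),"round":(tc((440,313)),sc((358,281))),"wheel":(tc((360,500)),sc((420,135)))}
for k,(a,b) in P.items():
    X,e=tri(a,b); z=90 if k[0] in"sc" else 40
    print(k,X,"err",round(e,2),"top@",atz("top",a,z)[:2],"scene@",atz("scene",b,z)[:2])
E
```

```text
s++ [687.  207.3  93.7] err 0.32 top@ [687.8 208.1] scene@ [684.2 209.7]
s+- [636.8 -62.   93.5] err 0.5 top@ [637.4 -62.7] scene@ [634.1 -60.2]
s-- [416.5 -21.2  94.1] err 0.35 top@ [416.4 -21.1] scene@ [412.4 -19.4]
s-+ [467.1 247.9  94.4] err 0.32 top@ [467.2 249.3] scene@ [462.8 250.9]
c++ [700.9 217.   89.9] err 0.05 top@ [700.8 216.8] scene@ [700.9 217.1]
c+- [647.  -77.   90.3] err 0.58 top@ [647.1 -78.3] scene@ [646.6 -75.5]
c-- [403.1 -31.5  91.5] err 0.48 top@ [403.  -32.2] scene@ [401.4 -29.9]
c-+ [456.7 261.9  92.4] err 0.66 top@ [456.7 261.7] scene@ [453.7 265.1]
w1a [ 554.3 -213.2   36.4] err 0.83 top@ [ 554.  -215.2] scene@ [ 557.1 -211. ]
w1b [ 545.6 -253.7   34.5] err 0.64 top@ [ 545.2 -255. ] scene@ [ 550.  -251.7]
w1c [ 526.3 -250.4   39.5] err 0.82 top@ [ 526.3 -252.3] scene@ [ 526.7 -248.2]
w1d [ 534.8 -210.8   37.3] err 0.55 top@ [ 534.6 -212.1] scene@ [ 536.9 -209.3]
w2a [ 377.  -170.7   39.7] err 0.72 top@ [ 377.1 -172.2] scene@ [ 377.1 -168.6]
w2b [ 370.3 -211.1   39.4] err 0.46 top@ [ 370.4 -212.1] scene@ [ 370.8 -209.7]
w2c [ 351.4 -208.    43.2] err 0.53 top@ [ 351.1 -209. ] scene@ [ 348.2 -206.4]
w2d [ 359.  -167.5   44.3] err 0.53 top@ [ 358.6 -168.4] scene@ [ 354.7 -165.8]
pointerTop [551.9  90.9 109.8] err 0.58 top@ [558.6 111. ] scene@ [493.1 113.4]
round [572.8  62.5 109. ] err 0.55 top@ [580.8  80.5] scene@ [516.2  82.7]
wheel [484.  102.  104.6] err 1.11 top@ [485.9 120.1] scene@ [424.9 125.3]
```

```bash
python3 - <<'E'
from h import *
np.set_printoptions(precision=1,suppress=True)
tc=lambda p:un(p,80,140,5); sc=lambda p:un(p,315,180,6)
T={1:(140,62),2:(737,163),3:(640,668),4:(36,560)};S={1:(750,550),2:(45,445),3:(108,25),4:(738,112)}
L={1:(125,150),2:(125,-150),3:(-125,-150),4:(-125,150)}
def w(p,q):
    c,s=np.cos(p[2]),np.sin(p[2]); return np.array([p[0]+c*q[0]-s*q[1],p[1]+s*q[0]+c*q[1],q[2]])
def fit(cams_):
    f=lambda p:np.concatenate([proj(n,w(p,(*L[i],90)))-g(D[i]) for n,g,D in cams_ for i in L])
    r=least_squares(f,[552,93,-.18]);return r
for nm,cs in(("top",[("top",tc,T)]),("scene",[("scene",sc,S)]),("both",[("top",tc,T),("scene",sc,S)])):
    r=fit(cs);print(nm,r.x[:2],round(r.x[2],4),round(np.abs(r.fun).max(),2))
    def con(n,uv,z):
        X=atz(n,uv,z)[:2]-r.x[:2];c,s=np.cos(r.x[2]),np.sin(r.x[2]);return np.array([c*X[0]+s*X[1],-s*X[0]+c*X[1]])
    if nm!="scene":
        for k,p,z in(("slotW",(358,504),90),("prong+",(305,288),108),("prong-",(350,297),108),("round",(440,313),108),("ptr",(380,357),108),("scaleslotL",(262,357),90),("scaleslotR",(505,397),90),("sadL",(284,178),122),("sadR",(512,215),122)):
            print("  ",k,con("top",tc(p),z))
    if nm!="top":
        for k,p,z in(("prong-",(453,292),108),("prong+",(510,302),108),("round",(358,281),108),("ptr",(416,243),108)):
            print("  S",k,con("scene",sc(p),z))
E
```

```text
top [551.9  92. ] -0.1819 0.48
   slotW [-70.7   0.5]
   prong+ [26.8 40.4]
   prong- [26.3 18.1]
   round [ 26.1 -26.1]
   ptr [ 0.5 -1.8]
   scaleslotL [-8.8 60.9]
   scaleslotR [ -7.5 -60. ]
   sadL [75.8 55.7]
   sadR [ 76.9 -55. ]
scene [550.6  94.1] -0.1839 0.64
  S prong- [24.5 16. ]
  S prong+ [25.4 41. ]
  S round [ 26.2 -25.5]
  S ptr [-0.4 -1.2]
both [551.6  92.9] -0.1826 0.73
   slotW [-70.2  -0.4]
   prong+ [27.3 39.6]
   prong- [26.8 17.3]
   round [ 26.7 -26.9]
   ptr [ 1.  -2.6]
   scaleslotL [-8.3 60.1]
   scaleslotR [ -6.9 -60.8]
   sadL [76.2 54.9]
   sadR [ 77.4 -55.8]
  S prong- [23.4 17. ]
  S prong+ [24.3 42. ]
  S round [ 25.  -24.5]
  S ptr [-1.6 -0.2]
```

Measurements agree:
- **Heights:** panel ≈ 90, wand top ≈ 40.
- **Console:** (551.7, 93), yaw −0.183.
- **Fork and pointer:** fork at console y ≈ +29, pointer at ≈ −1.5.
- **Wand:** centre (452, −211), axis −13.7°.

Next I'll move above the wand.

Call:
carry_out(steps=[-2.45,-3.09,0,0,0,0,1,-2.45,-3.09,0,0,0,0,1,-2.45,-3.09,0,0,0,0,1,-2.45,-3.09,0,0,0,0,1,-2.45,-3.09,0,0,0,0,1,-2.45,-3.09,0,0,0,0,1,-2.45,-3.09,0,0,0,0,1,-2.45,-3.09,0,0,0,0,1,-2.45,-3.09,0,0,0,0,1,-2.45,-3.09,0,0,0,0,1,-2.45,-3.09,0,0,0,0,1,-2.45,-3.09,0,0,0,0,1,-2.45,-3.09,0,0,0,0,1,-2.45,-3.09,0,0,0,0,1,-2.45,-3.09,0,0,0,0,1,-2.45,-3.09,0,0,0,0,1,-2.45,-3.09,0,0,0,0,1,-2.45,-3.09,0,0,0,0,1,-2.45,-3.09,0,0,0,0,1,-2.45,-3.09,0,0,0,-0.13,1], grip_force=60)

```text
time_s: 1.77
eef_pos: [452.3, -212.7, 230.9]
ee_rot: [-0.0, 0.119, 0.993, 0.0]
force: [-0.1, 0.6, 0.1]
grip_width: 0.998
```

Call:
carry_out(steps=[0,0,3,0,0,0,1,0,0,3,0,0,0,1,0,0,3,0,0,0,1,0,0,3,0,0,0,1,0,0,0,0,0,0,1,0,0,0,0,0,0,1,0,0,0,0,0,0,1])

```text
time_s: 2.35
eef_pos: [452.7, -211.3, 112.9]
ee_rot: [0.001, 0.118, 0.993, -0.001]
force: [0.2, 0.1, 0.2]
grip_width: 1.0
```

```bash
python3 - <<'E'
from h import *
a=cams.capture("top")[:,:,::-1];b=cams.capture("scene")[:,:,::-1]
a=cv2.resize(a[180:310,230:340],None,fx=4,fy=4,interpolation=cv2.INTER_CUBIC)
b=cv2.resize(b[130:260,210:320],None,fx=4,fy=4,interpolation=cv2.INTER_CUBIC)
cv2.imwrite("pics/g1.png",np.hstack([a,b])[:,:800]); print(a.shape,b.shape); cv2.imwrite("pics/g1.png",cv2.resize(np.hstack([a,b]),(800,472)))
E
```

```text
(520, 440, 3) (520, 440, 3)
```

View pics/g1.png

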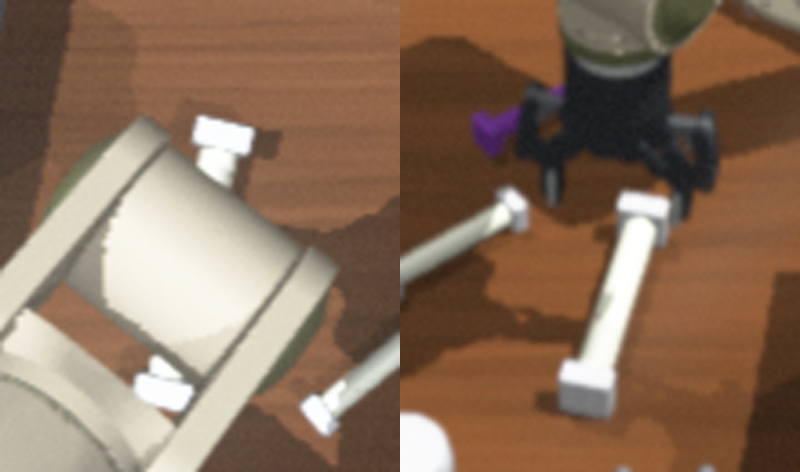

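The wand lies centred between the fingers (in the right half, the tips at (552,195) and (685,205) straddle the wand). Next I'll descend and grip.

Call:
carry_out(steps=[0,0,3,0,0,0,1,0,0,3,0,0,0,1,0,0,2.5,0,0,0,1,0,0,1.5,0,0,0,1,0,0,0.6,0,0,0,1,0,0,0,0,0,0,0.3,0,0,0,0,0,0,-0.3,0,0,0,0,0,0,-1,0,0,0,0,0,0,-1,0,0,0,0,0,0,-1,0,0,0,0,0,0,-1,0,0,0,0,0,0,-1,0,0,0,0,0,0,-1], grip_force=60)

```text
time_s: 3.53
eef_pos: [452.5, -211.2, 6.5]
ee_rot: [0.001, 0.118, 0.993, -0.0]
force: [-1.5, 1.7, 7.2]
grip_width: 0.278
```

Call:
carry_out(steps=[0,0,-1,0,0,0,-1,0,0,-3,0,0,0,-1,0,0,-3.5,0,0,0,-1,0,0,-3.5,0,0,0,-1,0,0,-3.5,0,0,0,-1,0,0,-3.5,0,0,0,-1,0,0,-3,0,0,0,-1,0,0,-2,0,0,0,-1,-1.11,3.59,0,0,0,0,-1,-1.11,3.59,0,0,0,0,-1,-1.11,3.59,0,0,0,0,-1,-1.11,3.59,0,0,0,0,-1,-1.11,3.59,0,0,0,0,-1,-1.11,3.59,0,0,0,0,-1,-1.11,3.59,0,0,0,0,-1,-1.11,3.59,0,0,0,0,-1,-1.11,3.59,0,0,0,0,-1,0,0,0,0,0,0,-1])

```text
time_s: 5.03
eef_pos: [626.2, 85.2, 235.1]
ee_rot: [-0.0, 0.116, 0.993, 0.001]
force: [-1.0, 0.0, -0.9]
grip_width: 0.28
```

Call:
carry_out(steps=[0,0,0,0,0,0.9,-1,0,0,0,0,0,1.3,-1,0,0,0,0,0,1.3,-1,0,0,0,0,0,1.3,-1,0,0,0,0,0,1.3,-1,0,0,0,0,0,1.3,-1,0,0,0,0,0,1.3,-1,0,0,0,0,0,1.3,-1,0,0,0,0,0,1.3,-1,0,0,0,0,0,1.3,-1,0,0,0,0,0,1.3,-1,0,0,0,0,0,1.3,-1,0,0,0,0,0,1.3,-1,0,0,0,0,0,0.86,-1,0,0,0,0,0,0,-1,0,0,0,0,0,0,-1,0,0,0,0,0,0,-1])

```text
time_s: 6.45
eef_pos: [625.0, 79.6, 235.6]
ee_rot: [0.0, 0.768, 0.641, 0.0]
force: [0.1, -0.3, -1.6]
grip_width: 0.279
```

```bash
python3 - <<'E'
from h import *
from scipy.spatial.transform import Rotation as R
s=readout.sense();q=s["ee_rot"];print(s["eef_pos"],s["force"],R.from_quat([*q[1:],q[0]]).as_matrix().round(4))
for n in("top","scene"): cv2.imwrite(f"pics/{n}2.png",cams.capture(n)[:,:,::-1])
a=cv2.imread("pics/top2.png")[100:250,90:240];b=cv2.imread("pics/scene2.png")[150:300,310:460]
cv2.imwrite("pics/h2.png",cv2.resize(np.hstack([a,b]),(800,400),interpolation=cv2.INTER_CUBIC))
E
```

```text
[624.96309886  79.62861095 235.62908579] [ 0.07935515 -0.26346912 -1.58803725] [[ 1.784e-01  9.840e-01  1.000e-04]
 [ 9.840e-01 -1.784e-01 -0.000e+00]
 [-0.000e+00  1.000e-04 -1.000e+00]]
```

View pics/h2.png

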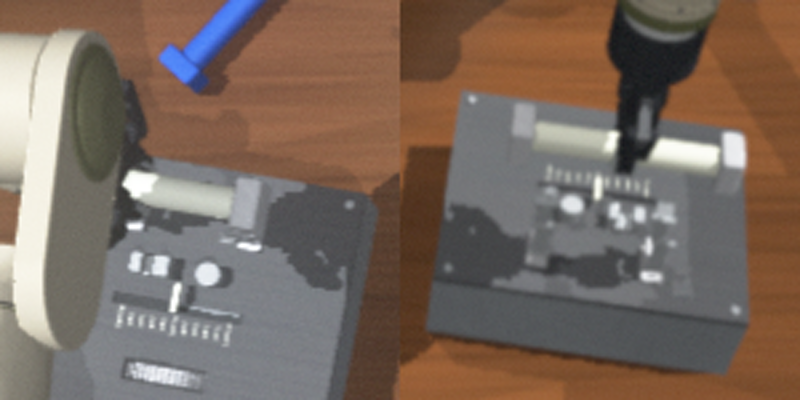

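The wand is in hand above the clips. I'll overlay its predicted model on both pictures to check it.

```bash
cat > ov.py <<'E'
from h import *
def overlay(n,img,cx,cy,cz,yaw,box,s,out,tilt=0):
    im=cv2.imread(img); x0,y0,x1,y1=box
    im=cv2.resize(im[y0:y1,x0:x1],None,fx=s,fy=s,interpolation=cv2.INTER_CUBIC)
    u=np.array([np.cos(yaw)*np.cos(tilt),np.sin(yaw)*np.cos(tilt),np.sin(tilt)]);v=np.array([-np.sin(yaw),np.cos(yaw),0]);w=np.cross(u,v)
    for a,b in((-101,-81),(81,101)):
        cs={(i,j,k):tuple(np.round(((proj(n,np.array([cx,cy,cz])+u*(a,b)[i]+v*(-20,20)[j]+w*(-20,20)[k])-[x0,y0]+.5)*s-.5)).astype(int)) for i in(0,1) for j in(0,1) for k in(0,1)}
        for p in cs:
            for q in cs:
                if sum(x!=y for x,y in zip(p,q))==1 and p<q: cv2.line(im,tuple(map(int,cs[p])),tuple(map(int,cs[q])),(0,0,255),1)
    cv2.imwrite(out,im)
E
python3 - <<'E'
from ov import *
cy=np.arctan2(.984,.1784)
overlay("scene","pics/scene2.png",625,79.6,249,cy,(340,175,450,235),7,"pics/o2s.png")
overlay("top","pics/top2.png",625,79.6,249,cy,(90,140,220,220),6,"pics/o2t.png")
E
```

```text
(no output)
```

View pics/o2s.png

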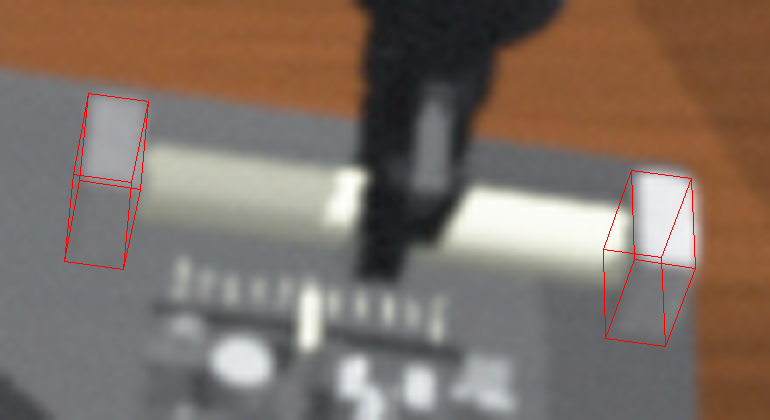

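View pics/o2t.png

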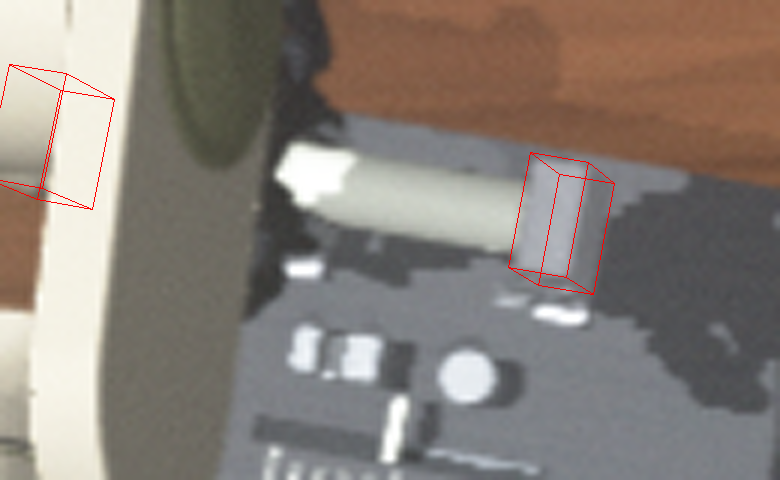

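The model matches within about 1–2 mm in both views. Lateral error to the seat is about 0.4 mm and yaw error 0.2°. I'll descend to just above the flares.

Call:
carry_out(steps=[0,0,1.5,0,0,0,-1,0,0,2,0,0,0,-1,0,0,1.5,0,0,0,-1,0,0,1,0,0,0,-1,0,0,1,0,0,0,-1,0,0,0,0,0,0,-1,0,0,0,0,0,0,-1,0,0,0,0,0,0,-1])

```text
time_s: 7.22
eef_pos: [625.6, 79.7, 166.3]
ee_rot: [0.001, 0.768, 0.64, 0.001]
force: [-0.4, -0.3, -1.3]
grip_width: 0.283
```

```bash
python3 - <<'E'
from ov import *
s=readout.sense();p=s["eef_pos"];print(p,s["force"])
for n in("top","scene"): cv2.imwrite(f"pics/{n}3.png",cams.capture(n)[:,:,::-1])
cy=np.arctan2(.984,.1784)
overlay("scene","pics/scene3.png",p[0],p[1],p[2]+13.5,cy,(340,190,450,260),7,"pics/o3s.png")
E
```

```text
[625.57961524  79.72230281 166.33082735] [-0.43701818 -0.26911455 -1.30801051]
```

View pics/o3s.png

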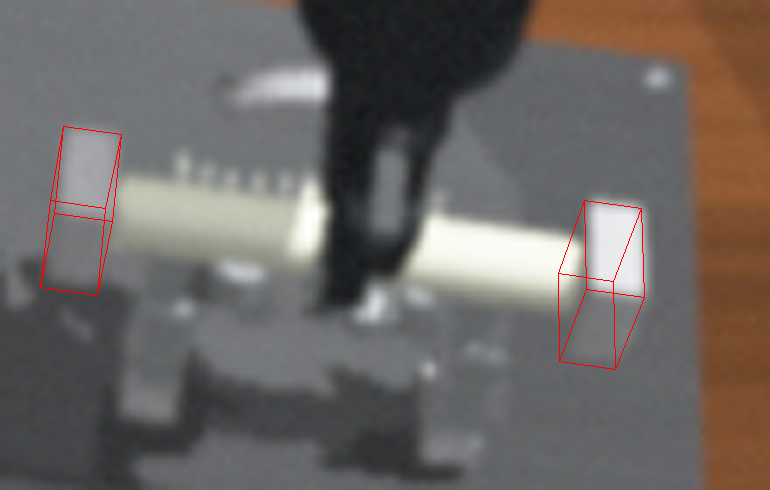

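Still aligned. I'll press down slowly.

Call:
carry_out(steps=[0,0,0.5,0,0,0,-1,0,0,0.5,0,0,0,-1,0,0,0.4,0,0,0,-1,0,0,0.4,0,0,0,-1,0,0,0.4,0,0,0,-1,0,0,0.4,0,0,0,-1,0,0,0.4,0,0,0,-1,0,0,0,0,0,0,-1])

```text
time_s: 7.98
eef_pos: [625.1, 79.7, 134.7]
ee_rot: [-0.0, 0.768, 0.64, -0.0]
force: [1.6, 0.2, -4.1]
grip_width: 0.282
```

Call:
carry_out(steps=[0,0,0.4,0,0,0,-1,0,0,0.4,0,0,0,-1,0,0,0.4,0,0,0,-1,0,0,0,0,0,0,-1,0,0,0,0,0,0,-1])

```text
time_s: 8.4
eef_pos: [624.9, 79.7, 122.4]
ee_rot: [-0.0, 0.768, 0.64, -0.0]
force: [2.6, -0.7, -6.9]
grip_width: 0.279
```

Call:
carry_out(steps=[0,0,0.15,0,0,0,-1,0,0,0.15,0,0,0,-1,0,0,0,0,0,0,-1,0,0,0,0,0,0,-1])

```text
time_s: 8.73
eef_pos: [625.1, 79.7, 121.4]
ee_rot: [0.0, 0.768, 0.64, 0.0]
force: [-3.6, -0.7, 5.2]
grip_width: 0.283
```

It bottoms out at axis ≈ 135 (the seat height), and the force has reversed to upward. Releasing and rising.

Call:
carry_out(steps=[0,0,0,0,0,0,0.2,0,0,0,0,0,0,0.2,0,0,0,0,0,0,0.2,0,0,0,0,0,0,0.2,0,0,0,0,0,0,0.2,0,0,0,0,0,0,0.2])

```text
time_s: 9.23
eef_pos: [625.1, 79.7, 120.2]
ee_rot: [-0.0, 0.768, 0.64, -0.0]
force: [0.1, -0.4, 0.3]
grip_width: 0.603
```

Call:
carry_out(steps=[0,0,-0.5,0,0,0,0.2,0,0,-1,0,0,0,0.2,0,0,-2,0,0,0,0.2,0,0,-3,0,0,0,0.2,0,0,-3,0,0,0,0.2,0,0,0,0,0,0,-1,0,3.5,0,0,0,0,-1,0,3.5,0,0,0,0,-1,0,3.5,0,0,0,0,-1,0,0,0,0,0,0,-1,0,0,0,0,0,0,-1])

```text
time_s: 10.15
eef_pos: [729.3, 60.2, 213.4]
ee_rot: [-0.001, 0.769, 0.64, -0.001]
force: [0.6, 2.2, 0.1]
grip_width: 0.002
```

I moved outward rather than inward, which is harmless. Checking the seating.

```bash
python3 - <<'E'
from ov import *
for n in("top","scene"): cv2.imwrite(f"pics/{n}4.png",cams.capture(n)[:,:,::-1])
overlay("scene","pics/scene4.png",625.3,79.4,135,np.pi/2-.1826,(330,185,440,265),7,"pics/o4s.png")
E
```

```text
(no output)
```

View pics/o4s.png

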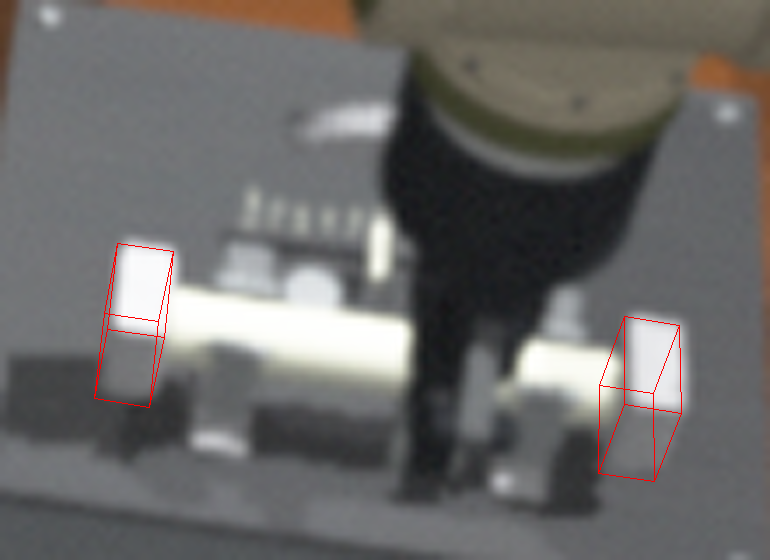

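The wand sits exactly on the model of the seat in both clips. Moving over the wheel with the fingers shut.

Call:
carry_out(steps=[-0.13,-3.58,0,0,0,0,-1,-0.13,-3.58,0,0,0,0,-1,-0.13,-3.58,0,0,0,0,-1,-0.13,-3.58,0,0,0,0,-1,-0.13,-3.58,0,0,0,0,-1,-0.13,-3.58,0,0,0,0,-1,-0.13,-3.58,0,0,0,0,-1,0,0,0,0,0,0,-1,0,0,2.5,0,0,0,-1,0,0,3,0,0,0,-1,0,0,2,0,0,0,-1,0,0,1,0,0,0,-1,0,0,0,0,0,0,-1,0,0,0,0,0,0,-1,0,0,0,0,0,0,-1])

```text
time_s: 11.5
eef_pos: [482.0, 97.0, 132.0]
ee_rot: [0.001, 0.768, 0.64, 0.001]
force: [0.6, -0.8, -0.2]
grip_width: -0.004
```

```bash
python3 - <<'E'
from h import *
s=readout.sense();print(s["eef_pos"],s["force"])
for n in("top","scene"): cv2.imwrite(f"pics/{n}5.png",cams.capture(n)[:,:,::-1])
a=cv2.imread("pics/top5.png")[140:280,80:220];b=cv2.imread("pics/scene5.png")[165:275,320:450]
cv2.imwrite("pics/h5.png",cv2.resize(b,None,fx=6,fy=5.4,interpolation=cv2.INTER_CUBIC));cv2.imwrite("pics/h5t.png",cv2.resize(a,None,fx=4,fy=4))
print(proj("scene",s["eef_pos"]))
E
```

```text
[481.96749947  96.99786907 132.01356559] [ 0.60103353 -0.76573613 -0.23157256]
[383.29320037 194.93495119]
```

View pics/h5.png

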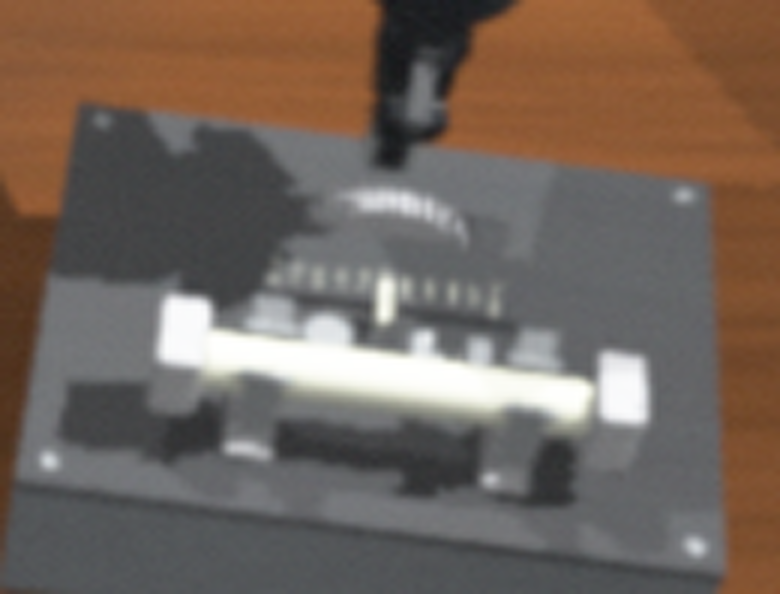

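View pics/h5t.png

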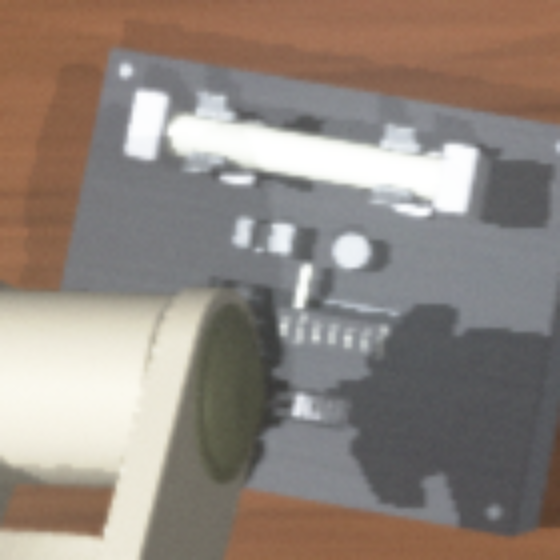

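The tip is at console (−69, −9), 28 mm above the wheel top. I'll lower it and feel for contact.

Call:
carry_out(steps=[0,0,1,0,0,0,-1,0,0,1,0,0,0,-1,0,0,0.5,0,0,0,-1,0,0,0.2,0,0,0,-1,0,0,0,0,0,0,-1,0,0,0,0,0,0,-1])

```text
time_s: 12.1
eef_pos: [481.1, 96.9, 103.2]
ee_rot: [-0.0, 0.768, 0.64, -0.0]
force: [-2.5, 0.7, 5.5]
grip_width: -0.004
```

Call:
carry_out(steps=[0,0,0.1,0,0,0,-1,0,0,0.1,0,0,0,-1,0,0,0,0,0,0,-1,0,0,0,0,0,0,-1])

```text
time_s: 12.43
eef_pos: [481.2, 96.9, 101.7]
ee_rot: [-0.0, 0.768, 0.64, -0.0]
force: [-4.8, -0.7, 9.2]
grip_width: -0.001
```

Call:
carry_out(steps=[0,0,0.1,0,0,0,-1,0.1,0,0,0,0,0,-1,0.2,0,0,0,0,0,-1,0.2,0,0,0,0,0,-1,0.2,0,0,0,0,0,-1,0.1,0,0,0,0,0,-1])

```text
time_s: 12.93
eef_pos: [482.6, 104.4, 100.9]
ee_rot: [0.0, 0.768, 0.64, -0.001]
force: [-4.6, -3.9, 11.2]
grip_width: -0.002
```

Call:
carry_out(steps=[0.2,0,0,0,0,0,-1,0.2,0,0,0,0,0,-1,0.2,0,0,0,0,0,-1,0.2,0,0,0,0,0,-1,0.2,0,0,0,0,0,-1,0,0,0,0,0,0,-1])

```text
time_s: 13.43
eef_pos: [484.5, 114.4, 100.9]
ee_rot: [0.0, 0.768, 0.64, -0.001]
force: [-5.6, -2.7, 10.3]
grip_width: -0.002
```

Call:
carry_out(steps=[0,0,-0.5,0,0,0,-1,0,0,-1,0,0,0,-1,-1,0,0,0,0,0,-1,-0.8,0,0,0,0,0,-1,0,0,0,0,0,0,-1])

```text
time_s: 13.85
eef_pos: [481.1, 95.5, 115.1]
ee_rot: [-0.0, 0.769, 0.64, -0.0]
force: [-0.2, 0.3, 0.8]
grip_width: -0.002
```

```bash
cat > ptr.py <<'E'
from h import *
import sys
k=sys.argv[1]
s=readout.sense();print(s["time_s"],s["eef_pos"],s["force"])
for n in("top","scene"): cv2.imwrite(f"pics/{n}{k}.png",cams.capture(n)[:,:,::-1])
b=cv2.imread(f"pics/scene{k}.png")[200:250,355:425];a=cv2.imread(f"pics/top{k}.png")[190:230,125:180]
cv2.imwrite(f"pics/h{k}.png",cv2.resize(b,None,fx=10,fy=10,interpolation=cv2.INTER_CUBIC));cv2.imwrite(f"pics/h{k}t.png",cv2.resize(a,None,fx=12,fy=12,interpolation=cv2.INTER_CUBIC))
E
python3 ptr.py 6
```

```text
13.85 [481.06973063  95.4824964  115.10067066] [-0.15487667  0.33611863  0.83019456]
```

View pics/h6.png

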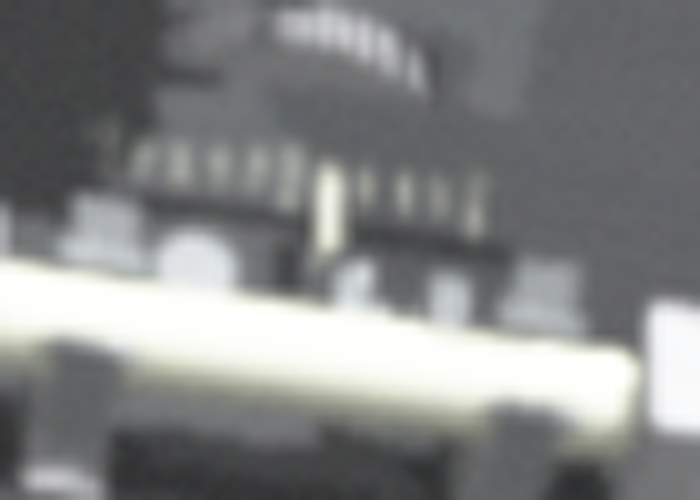

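View pics/h6t.png

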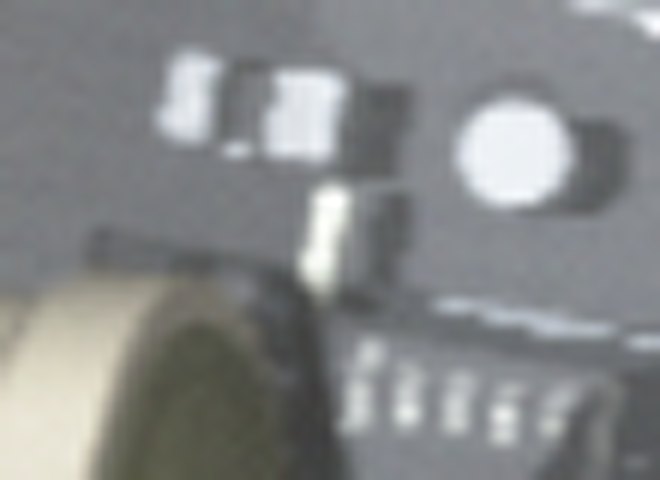

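```bash
python3 - <<'E'
from h import *
a=cv2.imread("pics/top0.png")[192:222,132:182];b=cv2.imread("pics/scene0.png")[212:242,368:408]
cv2.imwrite("pics/f_t.png",cv2.resize(a,None,fx=16,fy=16,interpolation=cv2.INTER_LANCZOS4));cv2.imwrite("pics/f_s.png",cv2.resize(b,None,fx=18,fy=18,interpolation=cv2.INTER_LANCZOS4))
E
```

```text
(no output)
```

View pics/f_t.png

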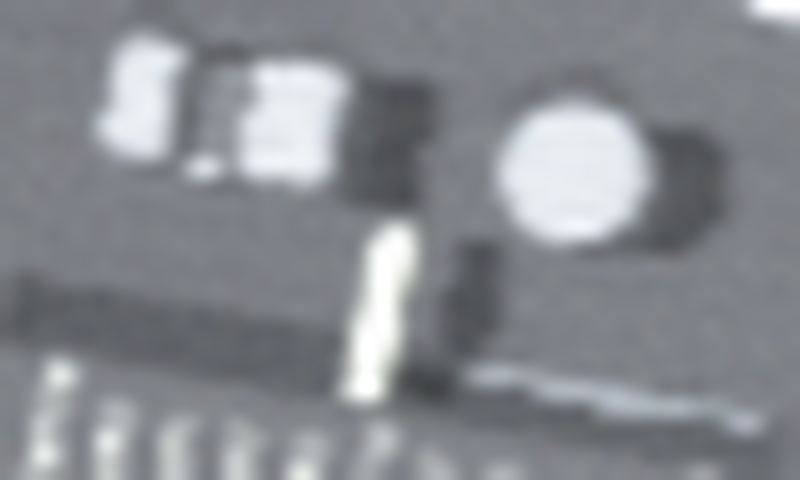

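View pics/f_s.png

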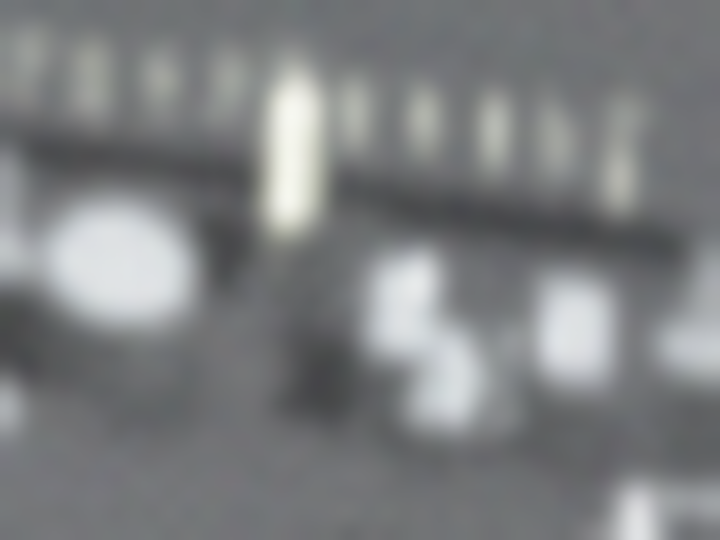

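```bash
cat > con.py <<'E'
from h import *
P={"top":(551.9,92.0,-.1819),"scene":(550.6,94.1,-.1839)}
def con(n,uv,z=108):
    p=P[n];X=atz(n,uv,z)[:2]-p[:2];c,s=np.cos(p[2]),np.sin(p[2]);return np.array([c*X[0]+s*X[1],-s*X[0]+c*X[1]]).round(1)
def uv(n,x,y,z=108):
    p=P[n];c,s=np.cos(p[2]),np.sin(p[2]);return proj(n,[p[0]+c*x-s*y,p[1]+s*x+c*y,z])
E
python3 - <<'E'
from con import *
t=lambda p:con("top",un(p,132,192,16)); s=lambda p:con("scene",un(p,368,212,18))
for k,p in dict(Lo=(108,95),Li=(182,105),Rf=(248,115),Ro=(342,128),rnd=(573,172),ptr=(382,312)).items(): print("top",k,t(p))
for k,p in dict(Lo=(372,300),Li=(440,300),Ri=(540,325),Ro=(615,335),rnd=(122,262),ptr=(294,155)).items(): print("sc",k,s(p))
# model overlay
for yf in(27,29,31):
  for n,(f,x0,y0,k) in {"top":("f_t",132,192,16),"scene":("f_s",368,212,18)}.items():
    im=cv2.imread(f"pics/{f}.png")
    for a,b in((8,17),(-17,-8)):
        q=np.array([(uv(n,26+dx,yf+dy)-[x0,y0]+.5)*k-.5 for dx,dy in((-9,a),(-9,b),(9,b),(9,a))]).astype(np.int32)
        cv2.polylines(im,[q],True,(0,0,255),1)
    cv2.imwrite(f"pics/m{yf}_{n}.png",im)
a=[cv2.resize(np.vstack([cv2.resize(cv2.imread(f"pics/m{y}_top.png"),(720,432))[:300],cv2.imread(f"pics/m{y}_scene.png")[200:500]]),(480,400))[:, :] for y in(27,29,31)]
cv2.imwrite("pics/m.png",cv2.resize(np.hstack(a),None,fx=.555,fy=1))
E
```

```text
top Lo [25.3 45.8]
top Li [25.7 34.5]
top Rf [25.9 24.4]
top Ro [26.4 10. ]
top rnd [ 25.9 -25.6]
top ptr [ 0.3 -1.4]
sc Lo [25.3 11.1]
sc Li [23.4 20.9]
sc Ri [25.3 35.6]
sc Ro [25.2 46.5]
sc rnd [ 25.  -25.4]
sc ptr [-0.1 -1.3]
```

View pics/m.png

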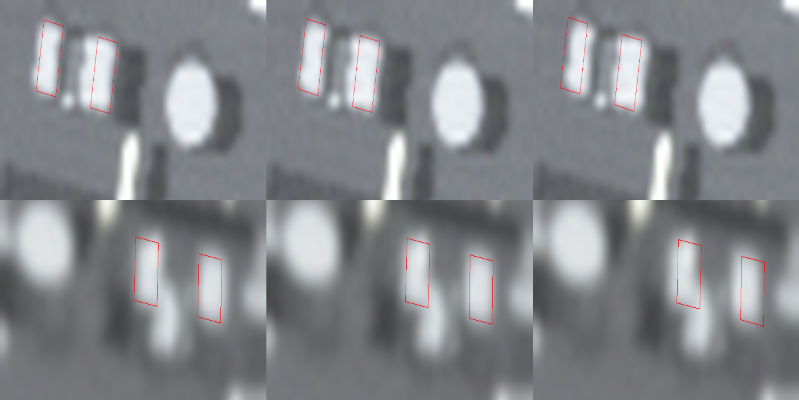

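```bash
python3 - <<'E'
from con import *
print(con("scene",un((328,208),355,200,10)),con("top",un((325,240),125,190,12)))
E
```

```text
[-1.2  7.9] [2.3 8.3]
```

The pointer is at y ≈ 8.1 in both views, as expected (0.55 mm per mm). The fork is at y ≈ 28.5. Second stroke.

Call:
carry_out(steps=[0,0,1,0,0,0,-1,0,0,0.3,0,0,0,-1,0,0,0.2,0,0,0,-1,0,0,0,0,0,0,-1,0,0,0,0,0,0,-1])

```text
time_s: 14.37
eef_pos: [482.0, 96.9, 100.8]
ee_rot: [0.001, 0.768, 0.64, 0.0]
force: [-0.8, -1.4, 12.1]
grip_width: -0.007
```

Call:
carry_out(steps=[0.2,0,0,0,0,0,-1,0.2,0,0,0,0,0,-1,0.2,0,0,0,0,0,-1,0.2,0,0,0,0,0,-1,0.2,0,0,0,0,0,-1,0.2,0,0,0,0,0,-1,0.2,0,0,0,0,0,-1,0.2,0,0,0,0,0,-1,0.2,0,0,0,0,0,-1,0,0,0,0,0,0,-1,0,0,0,0,0,0,-1,0,0,-0.5,0,0,0,-1,0,0,-1,0,0,0,-1,-1,0,0,0,0,0,-1,-0.8,0,0,0,0,0,-1,0,0,0,0,0,0,-1])

```text
time_s: 15.7
eef_pos: [480.9, 95.6, 114.9]
ee_rot: [-0.0, 0.769, 0.64, -0.0]
force: [-0.6, 0.1, 0.2]
grip_width: 0.002
```

```bash
python3 ptr.py 7
```

```text
15.7 [480.87369266  95.57254909 114.89709892] [-0.64305857  0.12968268  0.15453598]
```

View pics/h7.png

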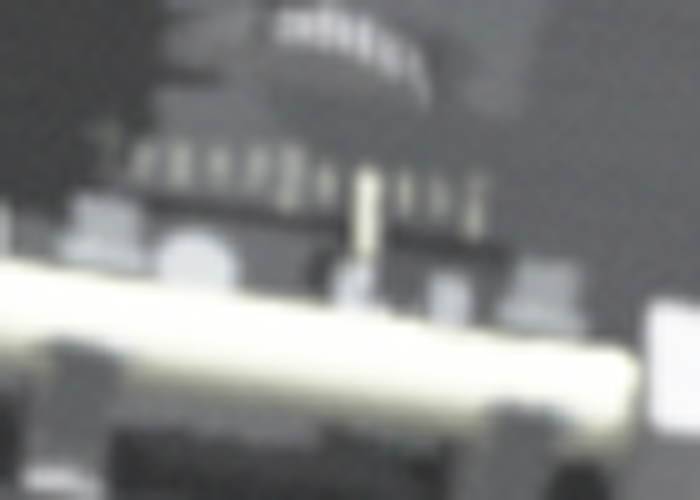

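View pics/h7t.png

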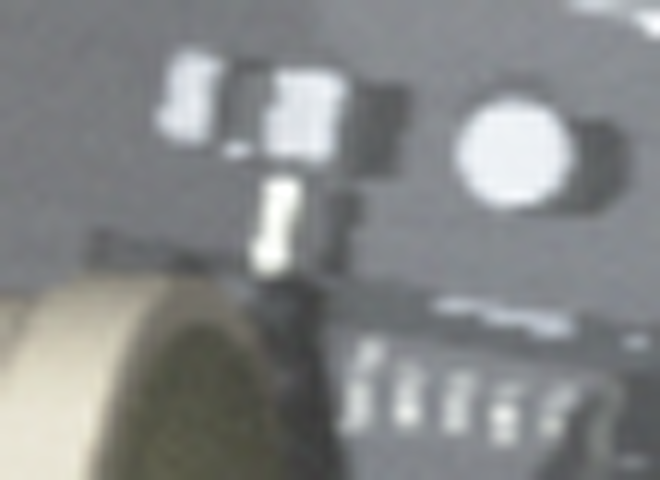

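```bash
python3 - <<'E'
from con import *
print(con("scene",un((367,212),355,200,10)),con("top",un((277,225),125,190,12)))
E
```

```text
[-1.8 18.3] [ 3.6 18.4]
```

The pointer is now at y ≈ 18.3, with 10.2 mm to go. One more identical 18 mm stroke.

Call:
carry_out(steps=[0,0,1,0,0,0,-1,0,0,0.3,0,0,0,-1,0,0,0.2,0,0,0,-1,0,0,0,0,0,0,-1,0,0,0,0,0,0,-1])

```text
time_s: 16.22
eef_pos: [482.0, 96.9, 100.8]
ee_rot: [0.001, 0.768, 0.64, 0.0]
force: [-1.0, -0.6, 11.9]
grip_width: 0.0
```

Call:
carry_out(steps=[0.2,0,0,0,0,0,-1,0.2,0,0,0,0,0,-1,0.2,0,0,0,0,0,-1,0.2,0,0,0,0,0,-1,0.2,0,0,0,0,0,-1,0.2,0,0,0,0,0,-1,0.2,0,0,0,0,0,-1,0.2,0,0,0,0,0,-1,0.2,0,0,0,0,0,-1,0,0,0,0,0,0,-1,0,0,0,0,0,0,-1,0,0,-0.5,0,0,0,-1,0,0,-1,0,0,0,-1,-1,0,0,0,0,0,-1,-0.8,0,0,0,0,0,-1,0,0,0,0,0,0,-1])

```text
time_s: 17.55
eef_pos: [480.9, 95.6, 114.9]
ee_rot: [-0.0, 0.769, 0.64, -0.0]
force: [0.6, -0.6, -0.2]
grip_width: -0.001
```

```bash
python3 ptr.py 8
```

```text
17.55 [480.89568352  95.57847165 114.90169237] [ 0.56474368 -0.59503557 -0.23958103]
```

View pics/h8.png

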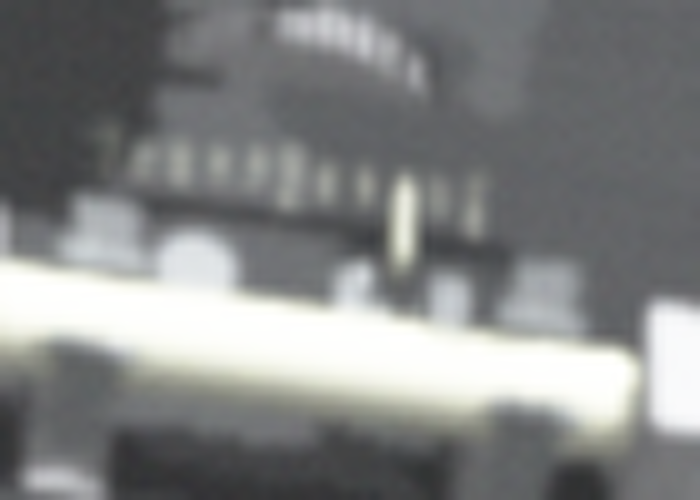

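View pics/h8t.png

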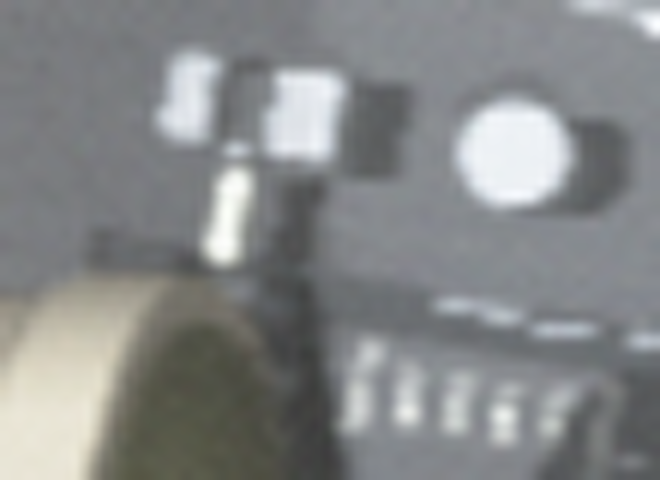

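The pointer now stands at the gap in both views. I'll retreat for a clear final check.

Call:
carry_out(steps=[0,0,-2,0,0,0,-1,0,0,-3.5,0,0,0,-1,0,0,-3.5,0,0,0,-1,0,0,-3.5,0,0,0,-1,3.5,0,0,0,0,0,-1,3.5,0,0,0,0,0,-1,3.5,0,0,0,0,0,-1,3.5,0,0,0,0,0,-1,3.5,0,0,0,0,0,-1,3.5,0,0,0,0,0,-1,3,0,0,0,0,0,-1,0,0,0,0,0,0,-1,0,0,0,0,0,0,-1])

```text
time_s: 18.73
eef_pos: [524.3, 334.1, 239.2]
ee_rot: [-0.0, 0.768, 0.641, -0.001]
force: [-0.1, -0.3, -1.1]
grip_width: 0.0
```

```bash
python3 ptr.py 9; python3 - <<'E'
from con import *
from ov import overlay
a=cv2.imread("pics/top9.png")[192:222,132:182]
a=cv2.resize(a,None,fx=12,fy=12,interpolation=cv2.INTER_LANCZOS4)
b=cv2.imread("pics/scene9.png")[212:242,368:408];b=cv2.resize(b,None,fx=12,fy=12,interpolation=cv2.INTER_LANCZOS4)
def dr(im,n,x0,y0):
    for y0_,x in((28.5,0),):
        q=[(uv(n,xx,yy)-[x0,y0]+.5)*12-.5 for xx,yy in((-13,y0_),(35,y0_))]
        cv2.line(im,*[tuple(map(int,p)) for p in q],(0,0,255),1)
dr(a,"top",132,192);dr(b,"scene",368,212)
a=cv2.copyMakeBorder(a,0,0,0,0,0);cv2.imwrite("pics/f9.png",cv2.resize(np.hstack([a[:360],b]),(800,267)) if 0 else np.vstack([cv2.copyMakeBorder(b,0,0,0,120,0)[:,:600],a])[:600 if 0 else 720])
im=cv2.imread("pics/f9.png");cv2.imwrite("pics/f9.png",cv2.resize(im,(500,600)))
overlay("scene","pics/scene9.png",625.3,79.4,135,np.pi/2-.1826,(330,185,440,265),7,"pics/o9s.png")
overlay("top","pics/top9.png",625.3,79.4,135,np.pi/2-.1826,(95,145,205,225),7,"pics/o9t.png")
E
```

```text
18.7333 [524.32071088 334.1160751  239.18980215] [-0.12845456 -0.30848381 -1.09428044]
```

View pics/f9.png

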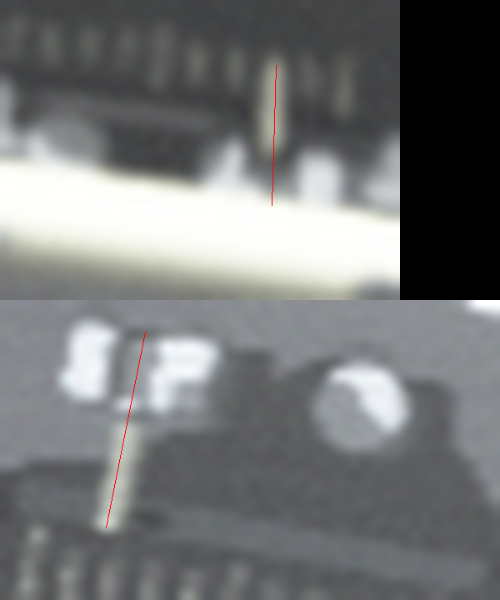

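View pics/o9s.png

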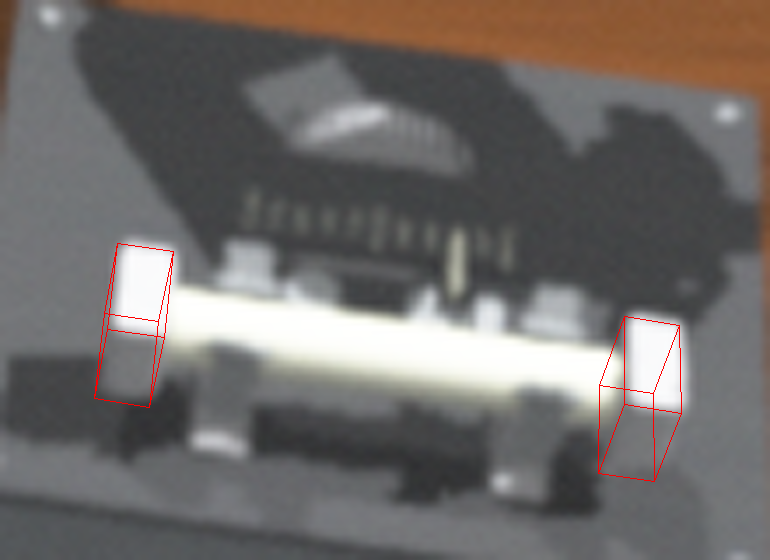

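View pics/o9t.png

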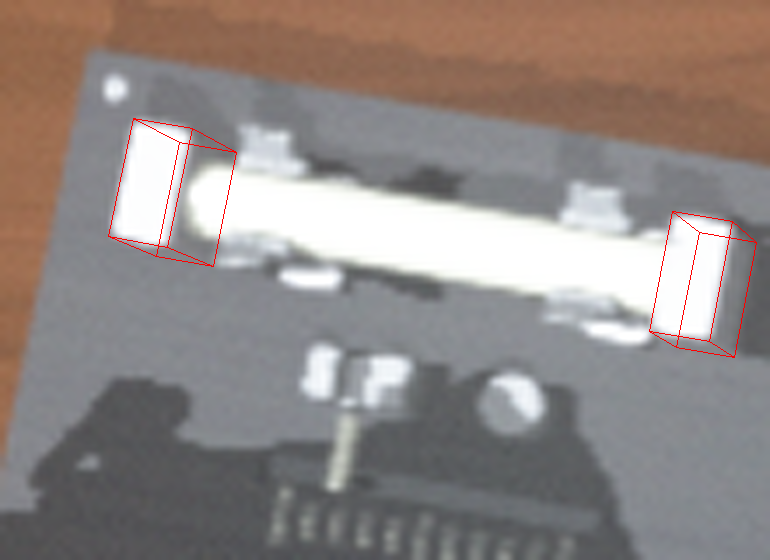

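View pics/scene9.png

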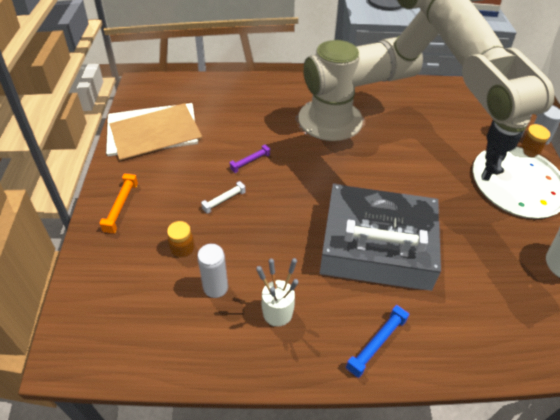

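The pointer sits on the fork-middle line, within about 1 mm in both views. The wand matches the seated model and the bystanders haven't moved. Handing in.

```bash
python3 -c "
from rig import finish_job
print(finish_job())"
```

```text
the job is handed in; nothing more can be done
None
```

The wand is snapped into both clips and let go, and the pointer is in line with the forked rider. I handed the job in at about 19 s of the 58 s allowed; no verdict came back.

- **Wand:** I gripped it from the table and pressed it down until it bottomed out at axis z ≈ 135 mm, the seat height. After release it matched the seated model to about 1–2 mm in both final views.
- **Wheel:** I rolled it with the shut fingertip in three strokes of about 18 mm. Every press reading was 12 N or below, though I only read the force at the end of each move, not throughout.
- **Pointer:** It went from y ≈ −1.4 to 8.1, then 18.3, then to the fork's middle at y ≈ 28.5. In the last pictures it is within about 1 mm of that line, against the 3.5 mm allowed.
- **Bystanders:** The pot, can and jar look unmoved in the last scene picture, and the arm ended clear of everything.

**Disagreements:** The two cameras put the console about 1–2 mm apart, within their stated accuracy. They put the fork's middle at 27.9 and 28.8 mm, and I used 28.5. After releasing the wand I first moved the arm outward instead of back over the wheel; it touched nothing.

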